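# Seat a jar stopper with a trigger-operated bench clamp and release it

### The arm

A 6-joint arm with a two-finger parallel gripper is mounted at the origin on a cart in front of the work surface, level with it; the furniture and walls round the work are solid. World frame = base frame: x ahead of the robot, y to its left, z up, the work surface at z = 0. Lengths are in m, angles in rad, forces in N, time in s.
With the tool pointing down it reaches from about 0.35 to 0.775 m from the base axis. Payload 5.5 kg.
Tool frame: the origin (TCP) lies between the finger pads; the fingertips stand 17 mm ahead of it and the grasp point (between the pads) lies 2 mm behind it (env.finger_overhang is the distance from the TCP to the fingertips, in m); z points along the fingers, y is the line along which they close (so a half turn about z gives the same grasp; the last joint's range is limited). The gripper opens to 85 mm and grips with 20 to 120 N. Pads are 22 mm wide; open, the fingers measure 114 mm over their backs; the gripper's body (76 mm by 85 mm) begins 54 mm behind the grasp point. The pads swing forward as they close: fully open they stand 13 mm farther back than shut.
Start: joints at [1.162, 0.313, 0.046, 1.304, 0, 1.431], TCP at [0.153, 0.554, 0.248] pointing down, gripper open.
Joint ranges: [-2.76, 2.76], [-0.86, 1.69], [-1.03, 1.26], [-2.2, 2.34], [-1.47, 1.5], [-3.14, 3.14]. Speed limits (rad/s): [2.57, 2.57, 3.14, 3.14, 3.14, 3.14].

### API

Orientations are given as a unit quaternion [w, x, y, z].
In Python, from workcell import env gives the robot as it stands. The module is installed in compiled form; this text tells all that it offers.
- The arm moves only by the shell command python3 -m pendant 'ROWS' [FORCE]. ROWS is JSON, a list of rows, each a list of 5 numbers: the gripper's target within -1 to 1 (fully open at 1, half-way at 0, shut at -1), then the shift along the tool's x, y, z in m, then the turn about the tool's z in rad. A call has 1 to 8 rows; each row shifts and turns the commanded pose from where the row before left it, along the tool's axes as they then stand; what a row does not reach is not made up. A row lasts 1/8 s, in which the tool goes at most 62.5 mm and 10.7 degrees, less where a joint would pass 70% of its speed; a pose out of reach is approached as far as the arm can. A call with a gripper value outside its range is refused whole. The fingers move at their own pace and stop on an object; FORCE is the grip in N (left out, the last holds). Time passes only in rows, so rows that do not move let the fingers close. It gives the time, the measured TCP pose, the force, the opening and the grip force at its end, in the units of the state.
- env.get_state(): the state, without advancing time (a new reading comes with each control period).
- env.read_camera(name): name is "scene" or "top"; returns the picture (384x512x3 uint8, red, green, blue); there is no depth.
- env.calibration(name): a dict with "K" (3x3 intrinsics, pixels), "distortion" ([k1, k2, p1, p2, k3] as OpenCV has them; the pictures are not rectified), "T" (4x4, takes a point from camera to world coordinates). Camera axes: x right, y down, z forward; pixel columns grow to the right and rows downward; lengths in m; the calibration is good to about 2 mm. A picture is of the moment at which its call begins. calibration takes no time and is no camera call.
- env.hand_in(): hands the job in; it is judged then, once.
Trained networks look in the newest picture that a camera, given by its name, has taken for a name from the list of things; names that differ only in an ending like _2 or _b are one class to them, and where a whole thing is asked for, a point or a joint stands for the part that bears it (a point fixed in the world has none). Each returns a list of dicts, best first, with "score" (0 to 1); they miss things now and then, are a little off and sometimes report something else, mostly with a low value. They report only what shows in the picture. A call takes as long as a camera call. They do not tell look-alikes from the thing itself.
- env.recognise(camera, label): "centre" ([column, row] in pixels, amid what is visible of it).
The state is a dict: "clock": time; "joint_pos": joint angles; "qvel": joint speeds; "tau": joint torques, N m; "tcp_pos": TCP position; "orientation": TCP orientation; "wrist_force": force on the tool from outside, world axes, zero at the start; "ft_torque": the same for the moment, N m; "finger_gap": finger opening in m; "grip_force": force on a finger pad.
Only numpy, scipy, OpenCV 4.12 (cv2) and the standard library are available. Lean on these libraries where they do the work, as an engineer would, in place of code of your own. Each camera call takes 0.05 s, during which the arm holds its last target. There are 200 camera calls.

### The job

Close the jar that lies in the bench clamp: squeeze the two orange handles together, again and again, until the jaw has pushed the cork stopper fully home and bears on it with about 12 newtons (under 8 it is not tight, over 16 the glass cracks), and keep it so for half a second. Then press the red release tab down so that the jaw springs all the way back, and let go of everything. Work the clamp only by its handles and tab: do not touch the jaw or the jar, and leave the salt shaker, the tin and the sugar bowl alone.

Things in the scene. Friction and masses are not known exactly. Their poses are not given: they have to be found in the camera images.
- press: bench bar clamp, fixed: wooden base plate 350 x 100 x 10 mm (x -87 to +263), grey housing (x -65 to +85, y -24 to +24, top z 65), two orange handles, red tab, steel ratchet bar with a round jaw, cradle with end stop for the jar. Origin on the worktop, under the middle between the handles; its x axis is the way the jaw pushes (towards the jar), z up.
- handles (a point): point midway between the handles, 94 mm above the worktop, a good height for the finger pads. The handles are upright orange paddles, 11 thick (along press x), 34 wide (y), from z 68 to 112 mm; at rest their outer faces are at press x -33 and +33 (66 mm apart). Linked, they move mirror-wise, 19 mm each; squeezed home they measure 28 mm.
- rear_handle (a joint): travel of the rear (-x) handle inwards, m: 0 at rest (sprung open), 0.019 squeezed home. It carries the drive pawl: the first 4 to 6 mm are play, after that the bar moves forward with it, mm for mm. The pawl lets the bar go again only when the handles are opened to within 3 mm of rest.
- front_handle (a joint): travel of the front (+x) handle, equal to the rear one's. Sum of the inward forces on both handles: 4.2 N + 0.12 N per mm of handle travel; once it drives, add 1.6 N + 0.02 N per mm of bar travel, about 1 N (0 to 2) while a tooth clicks (the tab is then down by 1 to 3 mm), and the jaw's force on the stopper. One finger may carry more of the sum than the other.
- bar (a joint): forward travel of the ratchet bar, m, 0 (fully back, where it starts) to 0.054. A holding pawl keeps it from going back, in teeth of 6 mm: on opening the handles it falls back to the last tooth (11.3, 17.3, 23.3 mm ...; a full squeeze gains two teeth). A spring pulls it fully back, within 0.5 s, when the release tab is pressed.
- jaw: round rubber-faced jaw, 44 mm diameter, on the front end of the bar; it is sprung on the bar with 4 N per mm (1 N preload, 15 mm travel), so each mm of bar travel against a stopper that cannot move adds a little under 4 N. Origin 9 mm behind its face, on the bar's axis, 43 mm above the worktop; with bar at 0 the face is at press x = 108 mm.
- jar: green glass jar, 60 mm diameter, 92 mm long, about 0.3 kg, loose, lying in the cradle along press x, mouth towards the jaw. Origin on its lowest line (30 mm under its axis) at mid-length; its x axis points from mouth to bottom. It starts short of the end stop, which is set differently each time, and is first pushed back onto it (origin then at press x = 186 to 200 mm).
- stopper (a joint): depth of the cork stopper in the jar's mouth, m: 0 as far out as it can be, 0.014 fully home (its flange, 8 mm thick, on the rim). It starts at 0 to 3 mm. It slides at about 5 N; under load at the end it reads up to 1 mm more.
- stopper_face (a point): middle of the stopper's outer face (disc of 52 mm diameter, axis 43 mm above the worktop), which the jaw meets
- release_tab (a joint): travel of the red release tab downwards, m: 0 up (sprung), 0.009 down. It bobs by up to 3 mm at each click of the ratchet. The bar is free from about 3 mm on; the spring needs 1 N to start and 2 N at the bottom, and friction adds to that until the bar has let go.
- tab_top (a point): middle of the top of the red release tab (28 along x, 32 along y, 7 mm thick), at press x = 66 mm, 75 mm above the worktop at rest
- salt_shaker: glass salt shaker with grey cap, 44 mm diameter, 90 mm tall, standing beside the clamp; origin under its middle
- tin: small green and white tin, 58 mm diameter, 72 mm tall, standing beside the clamp; origin under its middle
- sugar_bowl: small black bowl with sugar cubes, 68 mm diameter, 31 mm tall, standing beside the clamp; origin under its middle
Not all that is in view belongs to the job. There is more than one size of the jar; the job needs the larger.

How it is judged:
By the outcome, as a careful person would: the job done as asked, in the order asked, and still so for the second after the job is handed in, with the robot touching nothing.
It also fails if it takes over 61 s, if anything falls off the work surface, if the arm or the gripper's body presses on something with over 40 N, if the wrist force passes 120 N, or if a joint passes its speed limit or range.

## Working session

There is one attempt and no reset: what is moved stays moved. The work goes in short steps, Python scripts to look and compute and a shell command to move; the robot and the scene stay as the last step left them, time stands still between calls to the robot, and variables do not carry over. Pictures are saved under pics/ and viewed, at most 10 in all, crops included, and the job is handed in when it is done.

```bash
mkdir -p pics
cat > h.py <<'E'
import numpy as np, cv2
from workcell import env
def ray(cam,px):
    c=env.calibration(cam);K=np.array(c["K"]);T=np.array(c["T"])
    u=cv2.undistortPoints(np.array([[px]],float),K,np.array(c["distortion"]))[0,0]
    return T[:3,3],T[:3,:3]@np.array([u[0],u[1],1])
def atz(cam,px,z):
    o,d=ray(cam,px);return o+d*(z-o[2])/d[2]
def proj(cam,P):
    c=env.calibration(cam);T=np.linalg.inv(np.array(c["T"]))
    r=cv2.projectPoints(np.array(P,float).reshape(-1,3),cv2.Rodrigues(T[:3,:3])[0],T[:3,3],np.array(c["K"]),np.array(c["distortion"]))[0]
    return r[:,0]
def save(cam,name):
    im=env.read_camera(cam);cv2.imwrite("pics/"+name,im[:,:,::-1]);return im
E
python3 - <<'E'
from h import *
a=save("scene","s0.png");b=save("top","t0.png")
for l,z in [("press",.03),("handles",.094),("rear_handle",.09),("front_handle",.09),("tab_top",.075),("release_tab",.075),("jaw",.043),("jar",.043),("stopper_face",.043),("salt_shaker",.05),("tin",.04),("sugar_bowl",.02)]:
  for c in ["top","scene"]:
    for r in env.recognise(c,l)[:3]: print(l,c,round(r["score"],2),np.round(r["centre"]),np.round(atz(c,r["centre"],z),3))
s=env.get_state();print(s)
print(env.finger_overhang)
E
```

```text
press scene 0.6 [264. 206.] [0.435 0.238 0.03 ]
handles top 0.74 [252. 179.] [0.431 0.249 0.094]
handles top 0.44 [278. 161.] [0.473 0.188 0.094]
handles scene 0.75 [267. 208.] [0.404 0.171 0.094]
rear_handle top 0.67 [253. 182.] [0.425 0.247 0.09 ]
rear_handle top 0.64 [281. 164.] [0.466 0.182 0.09 ]
front_handle top 0.62 [260. 171.] [0.451 0.231 0.09 ]
front_handle scene 0.66 [270. 189.] [0.447 0.229 0.09 ]
tab_top top 0.48 [245. 178.] [0.438 0.265 0.075]
tab_top scene 0.41 [256. 190.] [0.42  0.256 0.075]
release_tab top 0.47 [244. 184.] [0.422 0.269 0.075]
release_tab scene 0.4 [256. 186.] [0.429 0.272 0.075]
jaw top 0.69 [231. 184.] [0.428 0.3   0.043]
jaw scene 0.59 [242. 190.] [0.406 0.306 0.043]
jar top 0.7 [182. 270.] [0.223 0.415 0.043]
jar top 0.66 [205. 201.] [0.386 0.361 0.043]
jar scene 0.9 [227. 180.] [0.387 0.362 0.043]
stopper_face top 0.63 [173. 281.] [0.198 0.436 0.043]
stopper_face top 0.59 [222. 193.] [0.405 0.32  0.043]
stopper_face scene 0.55 [255. 189.] [0.44  0.294 0.043]
stopper_face scene 0.53 [224. 179.] [0.383 0.371 0.043]
stopper_face scene 0.47 [238. 189
[... 398 characters left out ...]
s': array([ 1.16240035e+00,  3.13229938e-01,  4.61199891e-02,  1.30358798e+00,
       -4.81055276e-06,  1.43118008e+00]), 'qvel': array([ 4.81304192e-04, -2.34200113e-05,  8.54327241e-04, -1.16725185e-03,
       -6.67148502e-04, -6.92861352e-04]), 'tau': array([ 8.58512885e-04, -4.80465746e+01,  2.98811674e+01,  6.62630919e-04,
        4.01074271e-05, -5.75406975e-07]), 'tcp_pos': array([0.15273545, 0.55439954, 0.24831432]), 'orientation': array([1.56276810e-05, 1.33985700e-01, 9.90983264e-01, 4.67105059e-05]), 'wrist_force': array([ 0.12127635, -0.70862114, -0.35733745]), 'ft_torque': array([-0.02814911, -0.05872765, -0.06600189]), 'grip_force': 0.0, 'finger_gap': 0.08541212705569462}
0.017
```

View pics/s0.png

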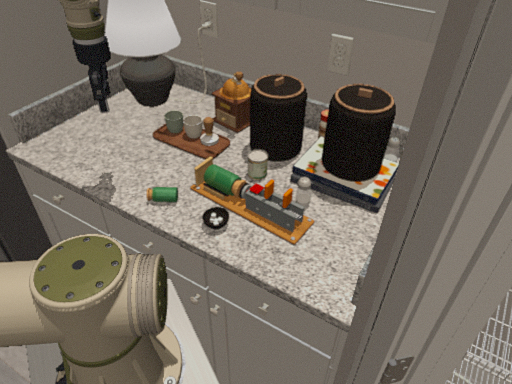

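View pics/t0.png

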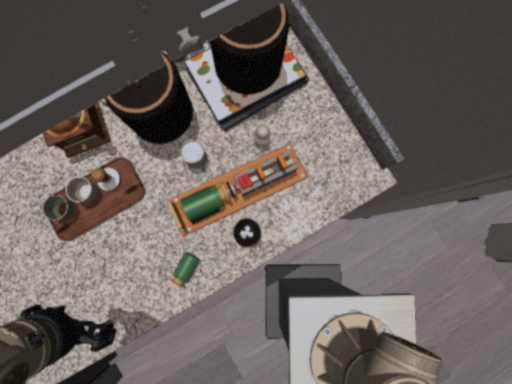

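The scene picture shows the clamp at about (255,200), with the jar in its cradle at (222,180) and a smaller loose jar at (163,194). In the top picture the clamp runs from (180,215) to (300,165), the large jar is at (203,203) and the small decoy is at (185,268). The larger jar, lying in the cradle, is the one for the job. I'll check this in one close crop.

Run:
```python
import cv2
im=cv2.imread("pics/t0.png")[135:245,160:320];cv2.imwrite("pics/t0c.png",cv2.resize(im,None,fx=5,fy=5,interpolation=cv2.INTER_CUBIC))
```

```text
(no output)
```

View pics/t0c.png

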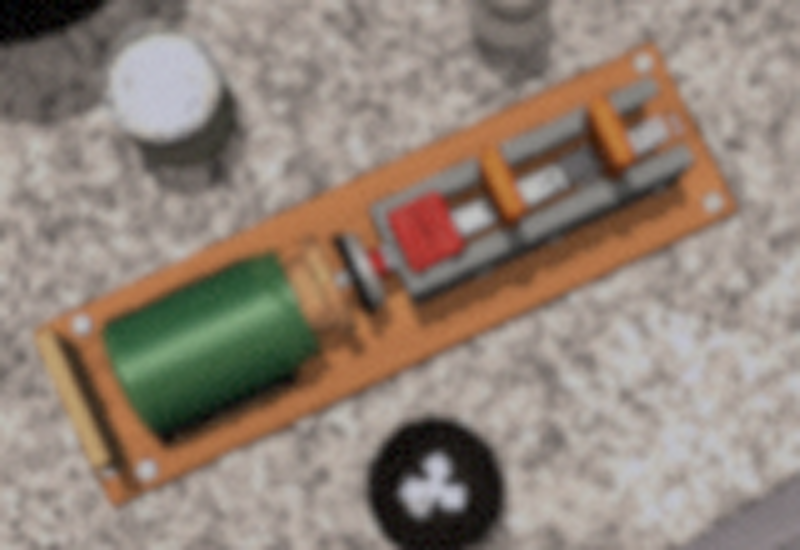

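```bash
cat >> h.py <<'E'
def fit():
    from scipy.optimize import least_squares
    pts=[(655,42,-87,-50,10),(738,210,-87,50,10),(115,505,263,50,10),(428,230,66,0,75)]
    px=np.array([((a+.5)/5-.5+160,(b+.5)/5-.5+135) for a,b,*_ in pts]);P=np.array([p[2:] for p in pts])/1000
    f=lambda v:(proj("top",W(v,P))-px).ravel()
    return least_squares(f,[.46,.2,2.0])
def W(v,P):
    P=np.atleast_2d(P);c,s=np.cos(v[2]),np.sin(v[2])
    return np.c_[v[0]+c*P[:,0]-s*P[:,1],v[1]+s*P[:,0]+c*P[:,1],P[:,2]]
E
python3 - <<'E'
from h import *
r=fit();print(r.x,np.round(r.fun,2))
v=r.x
im=cv2.imread("pics/s0.png");big=cv2.resize(im[140:240,180:320],None,fx=5,fy=5,interpolation=cv2.INTER_CUBIC)
tp=cv2.resize(cv2.imread("pics/t0.png")[135:245,160:320],None,fx=5,fy=5,interpolation=cv2.INTER_CUBIC)
Q=[(x,y,10) for x in(-87,263) for y in(-50,50)]+[(x,y,112) for x in(-33,-22,22,33) for y in(-17,17)]+[(x,y,75) for x in (52,80) for y in (-16,16)]+[(x,y,65) for x in(-65,85) for y in(-24,24)]
Q=W(v,np.array(Q)/1000)
for c,b,o in(("scene",big,(180,140)),("top",tp,(160,135))):
  for p in proj(c,Q): cv2.circle(b,tuple(int(round((p[i]-o[i]+.5)*5-.5)) for i in(0,1)),3,(255,0,255),-1)
out=np.vstack([cv2.resize(tp,(560,385))[70:300],cv2.resize(big,(560,400))[60:]])
cv2.imwrite("pics/fit.png",out)
s=env.get_state();w,x,y,z=s["orientation"]
from scipy.spatial.transform import Rotation as R
print(R.from_quat([x,y,z,w]).as_matrix().round(3))
E
```

```text
[0.45882619 0.20563312 2.00655042] [ 0.3  -0.99  1.06  0.23 -1.05  0.72 -0.25 -0.06]
[[-0.964  0.266  0.   ]
 [ 0.266  0.964  0.   ]
 [-0.     0.    -1.   ]]
```

View pics/fit.png

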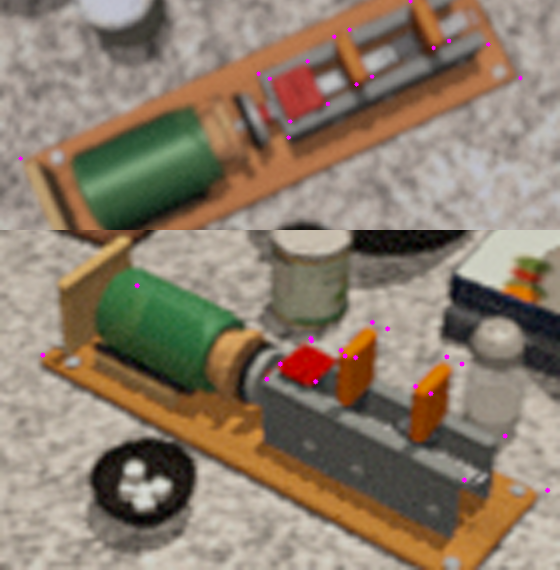

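```bash
cat >> h.py <<'E'
def fit2():
    from scipy.optimize import least_squares
    t=[(655,42,-87,-50,10),(738,210,-87,50,10),(115,505,263,50,10),(428,230,66,0,75)]
    s=[(535,497,-87,-50,10),(42,362,263,50,10),(357,348,27.5,0,112),(431,381,-27.5,0,112),(307,364,66,0,75)]
    a=np.array([((a+.5)/5-.5+160,(b+.5)/5-.5+135) for a,b,*_ in t]);b=np.array([((p[0]+.5)/4-.5+180,(p[1]-170+.5)/4-.5+140) for p in s])
    A=np.array([p[2:] for p in t])/1000;B=np.array([p[2:] for p in s])/1000
    f=lambda v:np.r_[(proj("top",W(v,A))-a).ravel(),(proj("scene",W(v,B))-b).ravel()]
    return least_squares(f,[.46,.2,2.0],loss="soft_l1"),f
E
python3 - <<'E'
from h import *
r,f=fit2();print(r.x,np.round(f(r.x),1))
print(W(r.x,[[0,0,.094],[.066,0,.075]]))
from scipy.optimize import least_squares
for sl in (slice(0,8),slice(8,18)): print(least_squares(lambda v:f(v)[sl],[.46,.2,2.]).x)
E
```

```text
[0.45562817 0.20473893 2.00532637] [ 0.7  0.2  1.4  1.5 -0.8  1.9  0.1  1.3  2.2 -1.1 -0.7 -1.4  0.8 -1.7
  0.9 -0.9  0.5 -0.6]
[[0.45562817 0.20473893 0.094     ]
 [0.42784322 0.26460542 0.075     ]]
[0.45882619 0.20563312 2.00655042]
[0.45148225 0.20208603 1.99385758]
```

```bash
python3 -m pendant '[[1,-0.0481,-0.0321,0,0],[1,-0.0481,-0.0321,0,0],[1,-0.0481,-0.0321,0,0],[1,-0.0481,-0.0321,0,0],[1,-0.0481,-0.0321,0,0],[1,-0.0481,-0.0321,0,0],[1,-0.0481,-0.0321,0,0],[1,-0.0481,-0.0321,0,0]]' 20; python3 -m pendant '[[1,0,0,0.02,-0.175],[1,0,0,0.02,-0.175],[1,0,0,0.02,-0.175],[1,0,0,0.01,-0.175],[1,0,0,0,0]]'
cat >> h.py <<'E'
def rel(v,txt=1):
    from scipy.spatial.transform import Rotation as R
    s=env.get_state();w,x,y,z=s["orientation"];M=R.from_quat([x,y,z,w]).as_matrix()
    p=np.array(s["tcp_pos"]);d=p[:2]-v[:2];c,sn=np.cos(v[2]),np.sin(v[2])
    print("t",round(s["clock"],2),"press-frame tcp mm",np.round([1e3*(c*d[0]+sn*d[1]),1e3*(-sn*d[0]+c*d[1]),1e3*p[2]],1),"yaw y",round(np.arctan2(M[1,1],M[0,1]),3),"gap",round(s["finger_gap"]*1e3,1),"grip",round(s["grip_force"],1),"F",np.round(s["wrist_force"],1))
V=(.4556,.2047,2.003)
E
python3 -c "
from h import *
rel(V)"
```

```text
clock: 2.3
tcp_pos: [0.4566, 0.203, 0.2486]
orientation: [0.0, 0.134, 0.991, 0.0]
wrist_force: [0.7, 0.8, -0.3]
finger_gap: 0.0855
grip_force: 0.0
clock: 2.92
tcp_pos: [0.4549, 0.2044, 0.1776]
orientation: [-0.001, -0.213, 0.977, 0.0]
wrist_force: [-0.2, -0.1, 0.4]
finger_gap: 0.0857
grip_force: 0.0
t 2.92 press-frame tcp mm [  0.    0.8 177.6] yaw y 2.0 gap 85.7 grip 0.0 F [-0.2 -0.1  0.4]
```

Run:
```python
from h import *
a=save("scene","s1.png");b=save("top","t1.png")
c1=cv2.resize(a[130:240,200:320],(600,550),interpolation=cv2.INTER_CUBIC)
cv2.imwrite("pics/s1c.png",c1[:,:,::-1])
for x in(-42.5,42.5): print(proj("scene",W((.4549,.2044,2.0),[x/1e3,0,.175])))
```

```text
[[295.34556974 173.71960315]]
[[265.36030015 159.89874383]]
```

View pics/s1c.png

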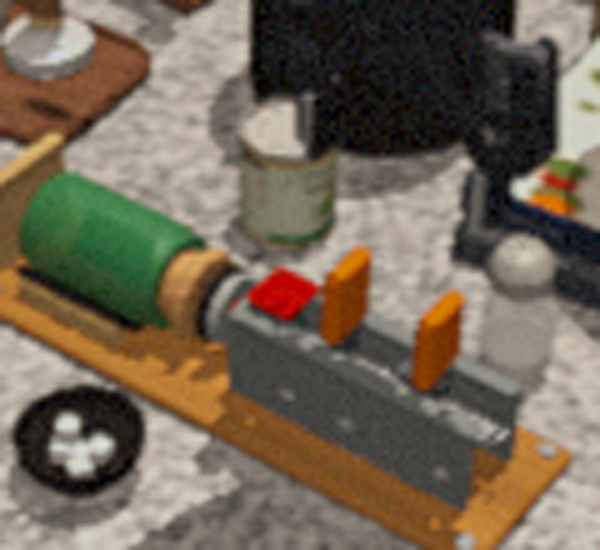

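The picture shows the handles at (345,300) and (440,340) in the crop. The open fingers, at (305,130) and (470,220), straddle them in line, so I'm going down.

```bash
python3 -m pendant '[[1,0,0,0.03,0],[1,0,0,0.03,0],[1,0,0,0.022,0],[0.7,0,0,0,0]]' 20; python3 -m pendant '[[0.55,0,0,0,0],[0.55,0,0,0,0]]' ;python3 -c "
from h import *
rel(V)"; python3 -m pendant '[[0.4,0,0,0,0],[0.4,0,0,0,0]]' ;python3 -c "
from h import *
rel(V)"
```

```text
clock: 3.52
tcp_pos: [0.4546, 0.2044, 0.0955]
orientation: [-0.001, -0.213, 0.977, -0.0]
wrist_force: [-0.5, -0.2, 0.5]
finger_gap: 0.0728
grip_force: 0.0
clock: 3.78
tcp_pos: [0.4555, 0.2053, 0.0972]
orientation: [0.0, -0.214, 0.977, 0.001]
wrist_force: [-2.8, 3.6, -0.6]
finger_gap: 0.0662
grip_force: 1.9
t 3.77 press-frame tcp mm [ 0.6 -0.2 97.2] yaw y 2.002 gap 66.2 grip 1.9 F [-2.8  3.6 -0.6]
clock: 4.03
tcp_pos: [0.4559, 0.2053, 0.0974]
orientation: [0.001, -0.214, 0.977, 0.001]
wrist_force: [-3.9, 3.0, 2.5]
finger_gap: 0.0598
grip_force: 2.4
t 4.03 press-frame tcp mm [ 0.4 -0.6 97.4] yaw y 2.002 gap 59.8 grip 2.4 F [-3.9  3.   2.5]
```

```bash
python3 -m pendant '[[0.4,0,0.002,0,0],[0.4,0,0,0,0]]' |grep -E "force|gap";python3 -c "
from h import *
rel(V)"; python3 -m pendant '[[0.4,0,0.002,0,0],[0.4,0,0,0,0]]'|grep -E "force|gap" ;python3 -c "
from h import *
rel(V)"
```

```text
wrist_force: [1.1, -0.1, 1.6]
finger_gap: 0.0603
grip_force: 2.2
t 4.28 press-frame tcp mm [ 1.3 -0.7 96.9] yaw y 2.002 gap 60.3 grip 2.2 F [ 1.1 -0.1  1.6]
wrist_force: [2.8, -3.6, 2.8]
finger_gap: 0.06
grip_force: 2.4
t 4.53 press-frame tcp mm [ 3.  -0.6 96.7] yaw y 2.001 gap 60.0 grip 2.4 F [ 2.8 -3.6  2.8]
```

```bash
sed -i 's/^V=.*/V=(.4550,.2061,2.003)/; s/print("t"/h=(66-s["finger_gap"]*1e3)\/2;G=s["grip_force"];print("h",round(h,2),"sum2G",round(2*G,1),"fx",round(float(s["wrist_force"][0]*c+s["wrist_force"][1]*sn),1),"base",round(4.2+.12*h,1),"t"/' h.py
alias p=; R="python3 -c 'from h import *;rel(V)'"
python3 -m pendant '[[0.3,0,-0.0017,0,0],[0.3,0,0,0,0]]' >/dev/null; eval $R
python3 -m pendant '[[0.2,0,0,0,0],[0.2,0,0,0,0]]' >/dev/null; eval $R
python3 -m pendant '[[0.1,0,0,0,0],[0.1,0,0,0,0]]' >/dev/null; eval $R
python3 -m pendant '[[0,0,0,0,0],[0,0,0,0,0]]' >/dev/null; eval $R
python3 -m pendant '[[-0.15,0,0,0,0],[-0.15,0,0,0,0]]' >/dev/null; eval $R
python3 -m pendant '[[-0.36,0,0,0,0],[-0.36,0,0,0,0],[-0.36,0,0,0,0]]' >/dev/null; eval $R
```

```text
h 5.3 sum2G 5.7 fx -5.7 base 4.8 t 4.78 press-frame tcp mm [-0.1 -0.5 96.6] yaw y 2.001 gap 55.4 grip 2.8 F [ 2.8 -4.9  3.2]
h 7.36 sum2G 8.0 fx -6.3 base 5.1 t 5.03 press-frame tcp mm [-0.2 -0.5 96.8] yaw y 2.001 gap 51.3 grip 4.0 F [ 2.  -6.1  3.2]
h 9.63 sum2G 4.9 fx -5.3 base 5.4 t 5.28 press-frame tcp mm [ 0.2 -0.4 96.5] yaw y 2.002 gap 46.7 grip 2.5 F [ 2.9 -4.5  3.6]
h 11.55 sum2G 10.0 fx -7.2 base 5.6 t 5.53 press-frame tcp mm [-0.1 -0.3 96.6] yaw y 2.001 gap 42.9 grip 5.0 F [ 2.8 -6.6  3.2]
h 14.67 sum2G 9.6 fx -5.7 base 6.0 t 5.78 press-frame tcp mm [-0.1 -0.4 96.9] yaw y 2.001 gap 36.7 grip 4.8 F [ 2.6 -5.1  5.9]
h 19.25 sum2G 22.9 fx -7.1 base 6.5 t 6.15 press-frame tcp mm [-0.2 -0.5 97.1] yaw y 2.002 gap 27.5 grip 11.4 F [ 2.5 -6.7  7.9]
```

```bash
cat >> h.py <<'E'
def avg(n=6):
    a=[]
    for _ in range(n):
        env.read_camera("top");s=env.get_state()
        a.append([s["finger_gap"]*1e3,2*s["grip_force"],s["wrist_force"][0]*np.cos(V[2])+s["wrist_force"][1]*np.sin(V[2]),s["wrist_force"][2]])
    m=np.mean(a,0);sd=np.std(a,0);h=(66-m[0])/2
    print("h",round(h,2),"2G %.1f±%.1f fx %.1f±%.1f fz %.1f"%(m[1],sd[1],m[2],sd[2],m[3]),"base+drive %.1f"%(5.8+.12*h),"t",round(s["clock"],2))
E
R="python3 -c 'from h import *;rel(V)'";A="python3 -c 'from h import *;avg(4)'"
python3 -m pendant '[[0.65,0,0,0,0],[0.65,0,0,0,0],[0.65,0,0.001,0,0],[0.65,0,0,0,0]]' >/dev/null; eval $R
python3 -m pendant '[[0.3,0,0,0,0],[0.2,0,0,0,0],[0.15,0,0,0,0]]' >/dev/null; eval $A
python3 -m pendant '[[0,0,0,0,0],[0,0,0,0,0]]' >/dev/null; eval $A
python3 -m pendant '[[-0.15,0,0,0,0],[-0.15,0,0,0,0]]' >/dev/null; eval $A
python3 -m pendant '[[-0.25,0,0,0,0],[-0.25,0,0,0,0]]' >/dev/null; eval $A
```

```text
h -2.31 sum2G 2.6 fx -3.1 base 3.9 t 6.65 press-frame tcp mm [ 2.   0.9 95.8] yaw y 2.002 gap 70.6 grip 1.3 F [ 0.9 -3.  -2.1]
h 8.36 2G 9.9±0.0 fx -9.0±0.4 fz 5.0 base+drive 6.8 t 7.22
h 11.64 2G 10.1±0.0 fx -8.9±0.2 fz 6.6 base+drive 7.2 t 7.67
h 14.79 2G 9.8±0.0 fx -9.1±0.2 fz 6.8 base+drive 7.6 t 8.12
h 17.01 2G 9.7±0.0 fx -8.8±0.3 fz 6.1 base+drive 7.8 t 8.57
```

```bash
A="python3 -c 'from h import *;avg(3)'"
python3 -m pendant '[[-0.29,0,0,0,0],[-0.30,0,0,0,0]]' >/dev/null; eval $A
python3 -m pendant '[[-0.33,0,0,0,0],[-0.33,0,0,0,0]]' >/dev/null; eval $A
python3 - <<'E'
from h import *
rel(V);a=save("scene","s2.png");cv2.imwrite("pics/s2c.png",cv2.resize(a[150:230,190:290],(800,600),interpolation=cv2.INTER_CUBIC)[:,:,::-1])
E
```

```text
h 17.94 2G 13.7±0.0 fx -8.5±0.7 fz 7.4 base+drive 8.0 t 8.97
h 18.53 2G 14.5±0.0 fx -8.5±0.5 fz 7.5 base+drive 8.0 t 9.38
h 18.54 sum2G 14.5 fx -9.2 base 6.4 t 9.38 press-frame tcp mm [-0.1 -1.  97.9] yaw y 2.001 gap 28.9 grip 7.3 F [ 2.5 -9.   7.5]
```

View pics/s2c.png

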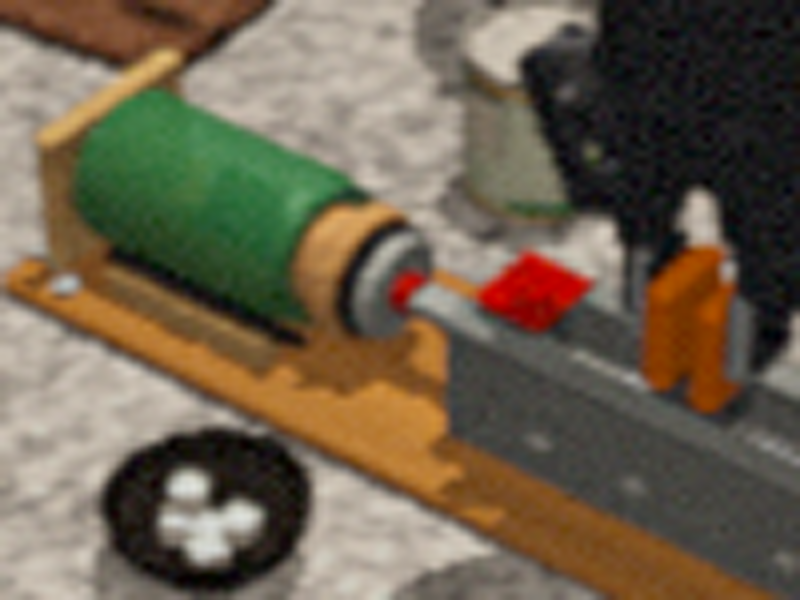

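```bash
R="python3 -c 'from h import *;rel(V)'";A="python3 -c 'from h import *;avg(3)'"
python3 -m pendant '[[0.65,0,0,0,0],[0.65,0,0,0,0],[0.65,0,0,0,0],[0.65,0,0,0,0]]' >/dev/null; eval $R
python3 -m pendant '[[0.3,0,0,0,0],[0.15,0,0,0,0],[0.15,0,0,0,0]]' >/dev/null; eval $A
python3 -m pendant '[[0.05,0,0,0,0],[0.05,0,0,0,0]]' >/dev/null; eval $A
python3 -m pendant '[[-0.05,0,0,0,0],[-0.05,0,0,0,0]]' >/dev/null; eval $A
python3 -m pendant '[[-0.12,0,0,0,0],[-0.12,0,0,0,0]]' >/dev/null; eval $A
```

```text
h -2.2 sum2G 2.3 fx -1.4 base 3.9 t 9.93 press-frame tcp mm [ 2.   0.3 96.1] yaw y 2.002 gap 70.4 grip 1.1 F [ 1.5 -0.9 -1.4]
h 8.45 2G 13.7±0.0 fx -8.9±0.3 fz 5.9 base+drive 6.8 t 10.45
h 10.51 2G 10.0±0.0 fx -8.5±0.9 fz 6.4 base+drive 7.1 t 10.85
h 12.65 2G 14.2±0.0 fx -8.6±0.6 fz 8.6 base+drive 7.3 t 11.25
h 14.15 2G 14.6±0.0 fx -9.0±0.4 fz 8.8 base+drive 7.5 t 11.65
```

```bash
A="python3 -c 'from h import *;avg(2)'"
python3 -m pendant '[[-0.15,0,0,0,0],[-0.16,0,0,0,0]]' >/dev/null; eval $A
python3 -m pendant '[[-0.19,0,0,0,0],[-0.20,0,0,0,0]]' >/dev/null; eval $A
python3 -m pendant '[[-0.22,0,0,0,0],[-0.22,0,0,0,0]]' >/dev/null; eval $A
python3 -m pendant '[[-0.24,0,0,0,0],[-0.24,0,0,0,0]]' >/dev/null; eval $A
```

```text
h 15.12 2G 14.8±0.0 fx -8.5±0.2 fz 9.1 base+drive 7.6 t 12.0
h 15.83 2G 13.8±0.0 fx -9.2±0.2 fz 9.5 base+drive 7.7 t 12.35
h 16.35 2G 12.8±0.0 fx -8.7±0.1 fz 8.8 base+drive 7.8 t 12.7
h 16.71 2G 12.8±0.0 fx -8.5±0.1 fz 9.1 base+drive 7.8 t 13.05
```

```bash
A="python3 -c 'from h import *;avg(2)'"
python3 -m pendant '[[-0.26,0,0,0,0],[-0.26,0,0,0,0]]' >/dev/null; eval $A
python3 -m pendant '[[-0.28,0,0,0,0],[-0.28,0,0,0,0]]' >/dev/null; eval $A
python3 -m pendant '[[-0.30,0,0,0,0],[-0.30,0,0,0,0]]' >/dev/null; eval $A
```

```text
h 17.24 2G 13.6±0.0 fx -9.0±0.0 fz 8.9 base+drive 7.9 t 13.4
h 17.46 2G 14.8±0.0 fx -8.6±0.1 fz 9.0 base+drive 7.9 t 13.75
h 17.88 2G 14.8±0.0 fx -8.7±0.5 fz 9.0 base+drive 7.9 t 14.1
```

```bash
A="python3 -c 'from h import *;avg(2)'"
python3 -m pendant '[[-0.315,0,0,0,0],[-0.315,0,0,0,0]]' >/dev/null; eval $A
python3 -m pendant '[[-0.33,0,0,0,0],[-0.33,0,0,0,0]]' >/dev/null; eval $A
```

```text
h 18.34 2G 15.4±0.0 fx -8.7±0.0 fz 9.8 base+drive 8.0 t 14.45
h 18.71 2G 16.6±0.0 fx -8.5±0.2 fz 9.4 base+drive 8.0 t 14.8
```

```bash
R="python3 -c 'from h import *;rel(V)'";A="python3 -c 'from h import *;avg(2)'"
python3 -m pendant '[[0.65,0,0,0,0],[0.65,0,0,0,0],[0.65,0,0,0,0],[0.65,0,0,0,0]]' >/dev/null; eval $R
python3 -m pendant '[[0.35,0,0,0,0],[0.33,0,0,0,0],[0.33,0,0,0,0]]' >/dev/null; eval $A
python3 -m pendant '[[0.31,0,0,0,0],[0.30,0,0,0,0]]' >/dev/null; eval $A
python3 -m pendant '[[0.28,0,0,0,0],[0.28,0,0,0,0]]' >/dev/null; eval $A
python3 -m pendant '[[0.26,0,0,0,0],[0.26,0,0,0,0]]' >/dev/null; eval $A
```

```text
h -2.37 sum2G 2.3 fx -3.0 base 3.9 t 15.3 press-frame tcp mm [ 2.   0.5 96. ] yaw y 2.002 gap 70.7 grip 1.2 F [ 1.9 -2.5 -0.6]
h 4.55 2G 8.3±0.0 fx -7.7±0.2 fz 3.2 base+drive 6.3 t 15.78
h 5.34 2G 10.1±0.0 fx -9.0±0.1 fz 4.6 base+drive 6.4 t 16.12
h 5.67 2G 11.9±0.0 fx -9.1±0.5 fz 4.5 base+drive 6.5 t 16.48
h 5.96 2G 12.9±0.0 fx -9.4±0.3 fz 6.2 base+drive 6.5 t 16.82
```

```bash
A="python3 -c 'from h import *;avg(2)'"
python3 -m pendant '[[0.24,0,0,0,0],[0.24,0,0,0,0]]' >/dev/null; eval $A
python3 -m pendant '[[0.22,0,0,0,0],[0.22,0,0,0,0]]' >/dev/null; eval $A
python3 -m pendant '[[0.20,0,0,0,0],[0.20,0,0,0,0]]' >/dev/null; eval $A
```

```text
h 6.45 2G 14.6±0.0 fx -9.8±0.0 fz 6.5 base+drive 6.6 t 17.18
h 6.79 2G 15.8±0.0 fx -9.2±0.3 fz 7.9 base+drive 6.6 t 17.52
h 7.21 2G 17.4±0.0 fx -8.7±0.1 fz 8.6 base+drive 6.7 t 17.88
```

```bash
A="python3 -c 'from h import *;avg(2)'"
python3 -m pendant '[[0.185,0,0,0,0],[0.185,0,0,0,0]]' >/dev/null; eval $A
python3 -m pendant '[[0.17,0,0,0,0],[0.17,0,0,0,0]]' >/dev/null; eval $A
python3 - <<'E'
from h import *
a=save("scene","s3.png");c=cv2.resize(a[155:205,205:270],(780,600),interpolation=cv2.INTER_CUBIC);cv2.imwrite("pics/s3c.png",c[:,:,::-1])
E
```

```text
h 7.54 2G 18.5±0.0 fx -9.1±0.2 fz 9.4 base+drive 6.7 t 18.23
h 7.87 2G 19.5±0.0 fx -9.4±0.4 fz 10.2 base+drive 6.7 t 18.57
```

View pics/s3c.png

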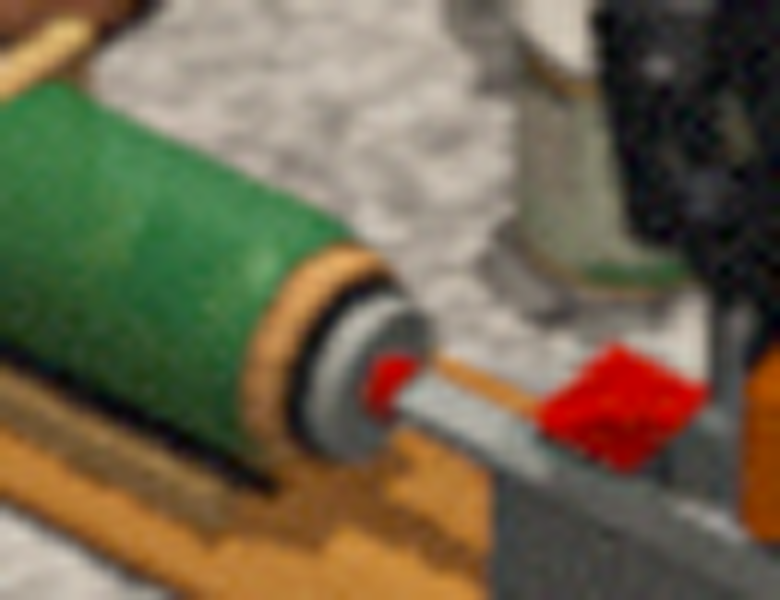

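The jaw is against the flange, at about (345,370), and the flange sits on the rim, at about (300,350). The jaw force works out at about 12 N. I'll hold it, then open, rise, and go over the tab.

```bash
R="python3 -c 'from h import *;rel(V)'"
python3 -m pendant '[[0.17,0,0,0,0],[0.17,0,0,0,0],[0.17,0,0,0,0],[0.17,0,0,0,0],[0.17,0,0,0,0],[0.17,0,0,0,0]]' >/dev/null; eval $R
python3 -m pendant '[[1,0,0,0,0],[1,0,0,0,0],[1,0,0,0,0],[1,0,0,0,0],[1,0,0,-0.03,0],[1,0,0,-0.04,0],[-1,0,0.03,0,0],[-1,0,0.034,0,0]]' >/dev/null; eval $R
python3 -m pendant '[[-1,0,0,0,0],[-1,0,0,0,0],[-1,0,0,0,0],[-1,0,0,0,0]]' >/dev/null; eval $R
```

```text
h 7.96 sum2G 19.5 fx -9.7 base 5.2 t 19.38 press-frame tcp mm [-0.2 -0.3 97.8] yaw y 2.001 gap 50.1 grip 9.7 F [  1.4 -10.1   9.9]
h 7.25 sum2G 0.0 fx -0.5 base 5.1 t 20.38 press-frame tcp mm [ 66.2  -0.5 167.1] yaw y 2.001 gap 51.5 grip 0.0 F [1.2 0.  0.2]
h 33.28 sum2G 0.0 fx 0.2 base 8.2 t 20.88 press-frame tcp mm [6.510e+01 1.000e-01 1.662e+02] yaw y 2.001 gap -0.6 grip 0.0 F [0.6 0.4 0.1]
```

```bash
R="python3 -c 'from h import *;rel(V)'"
python3 -m pendant '[[-1,0,0,0.035,0],[-1,0,0,0.035,0],[-1,0,0,0,0]]' >/dev/null; eval $R
python3 -m pendant '[[-1,0,0,0.003,0],[-1,0,0,0.003,0],[-1,0,0,0,0]]' >/dev/null; eval $R
python3 -m pendant '[[-1,0,0,0.002,0],[-1,0,0,0.002,0],[-1,0,0,0,0],[-1,0,0,0,0],[-1,0,0,0,0],[-1,0,0,0,0]]' >/dev/null; eval $R
python3 - <<'E'
from h import *
a=save("scene","s4.png");c=cv2.resize(a[145:245,190:310],(720,600),interpolation=cv2.INTER_CUBIC);cv2.imwrite("pics/s4c.png",c[:,:,::-1])
E
```

```text
h 32.95 sum2G 0.0 fx 0.1 base 8.2 t 21.25 press-frame tcp mm [65.4  2.3 94.1] yaw y 2.001 gap 0.1 grip 0.0 F [0.3 0.2 0.6]
h 33.08 sum2G 0.3 fx 0.2 base 8.2 t 21.62 press-frame tcp mm [65.7 -0.6 91.1] yaw y 2.002 gap -0.2 grip 0.2 F [0.2 0.3 0.2]
h 32.93 sum2G 1.2 fx -0.4 base 8.2 t 22.38 press-frame tcp mm [65.8  0.  86.3] yaw y 2.002 gap 0.1 grip 0.6 F [1.  0.  1.2]
```

View pics/s4c.png

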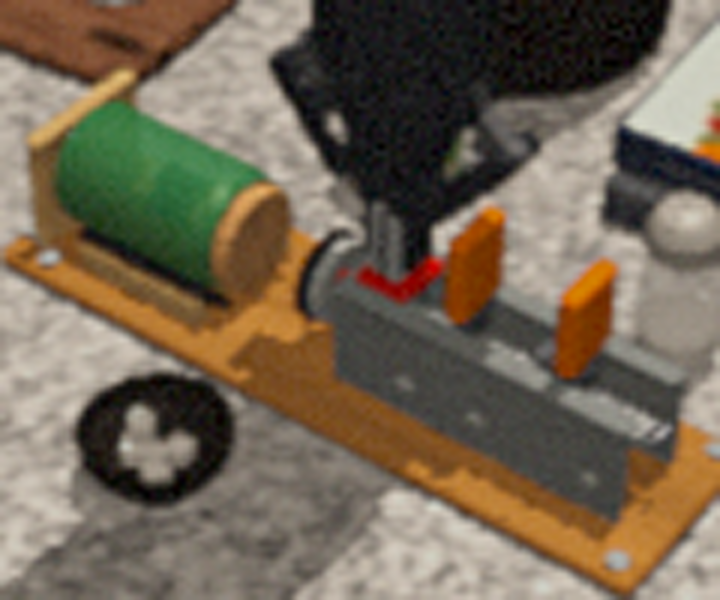

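The jaw, at about (325,280), has sprung back to the housing, and the stopper, at about (255,240), is still flush in the jar. I'll press slightly deeper to be sure, then retreat.

```bash
R="python3 -c 'from h import *;rel(V)'"
python3 -m pendant '[[-1,0,0,0.0015,0],[-1,0,0,0,0],[-1,0,0,0,0],[-1,0,0,0,0],[-1,0,0,0,0]]' >/dev/null; eval $R
python3 -m pendant '[[-1,0,0,-0.03,0],[-1,0,0,-0.04,0],[-1,0,0,-0.04,0],[-1,0,0,0,0],[-1,0,0,0,0],[-1,0,0,0,0]]' >/dev/null; eval $R
python3 - <<'E'
from h import *
a=save("scene","s5.png");c=cv2.resize(a[145:245,190:310],(720,600),interpolation=cv2.INTER_CUBIC);cv2.imwrite("pics/s5c.png",c[:,:,::-1])
E
```

```text
h 32.99 sum2G 1.4 fx -0.6 base 8.2 t 23.05 press-frame tcp mm [65.8  0.1 84.8] yaw y 2.002 gap 0.0 grip 0.7 F [ 1.  -0.2  2.2]
h 32.99 sum2G 0.0 fx -0.3 base 8.2 t 23.8 press-frame tcp mm [ 65.8   1.2 193.2] yaw y 2.002 gap 0.0 grip 0.0 F [ 0.2 -0.2 -0.2]
```

View pics/s5c.png

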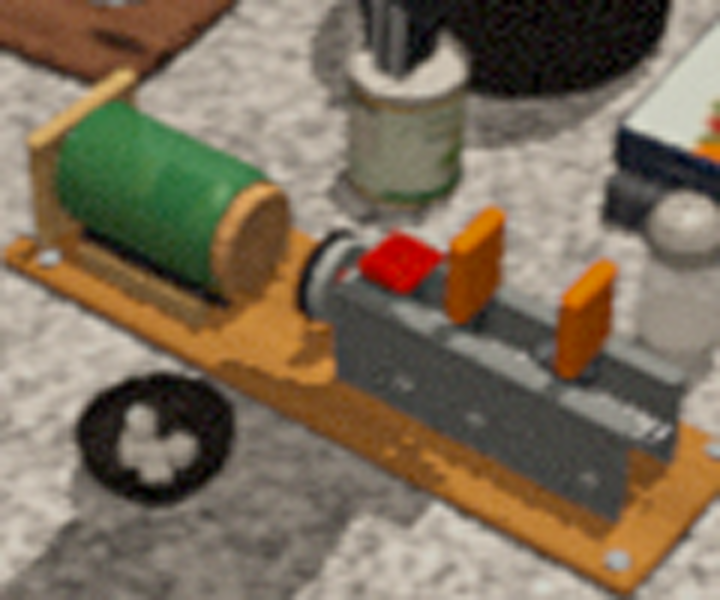

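The jaw, at (325,280), is fully back, the tab at (400,262) is up, and the handles are open. The stopper, at (252,242), is home, and the gripper is clear of everything.

```bash
python3 -c "
from workcell import env
print(env.hand_in())"
```

```text
the job is handed in; nothing more can be done
None
```

I've handed the job in: the stopper is home and was held at about 12 N (worked out from the grip force) for over half a second; I then pressed the tab, the jaw sprang back, and the robot was touching nothing at about 24 s.

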